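Tuck a slide carrier under the reader's leaf and hold it flat

ROBOT

A 7-joint arm with a two-finger parallel gripper is mounted at the origin on the work surface. World frame = base frame: x ahead of the robot, y to its left, z up, the work surface at z = 0. Lengths are in m, angles in rad, forces in N, time in s.
With the tool pointing down it reaches from about 0.425 to 1.025 m from the base axis. Payload 9.4 kg.
Tool frame: the origin (TCP) lies at the very end of the fingers, on their centre line; the grasp point (between the pads) lies 19 mm behind it; x points along the fingers, z is the direction in which the jaws open and shut, and the axes are right-handed (so a half turn about x gives the same grasp; the last joint's range is limited). The gripper opens to 93 mm and grips with 3 to 60 N. Pads are 15 mm wide; open, the fingers measure 128 mm over their backs; the gripper's body (75 mm by 188 mm) begins 65 mm behind the grasp point.
Start: joints at [-1.266, 0.599, -0.003, 1.599, 0.002, 0.943, -0.08], TCP at [0.27, 0.673, 0.219] pointing down, gripper open.
Joint ranges: [-2.57, 2.57], [-0.35, 1.97], [-1.29, 1.29], [0.11, 2.56], [-1.05, 4.19], [0.11, 1.86], [-2.63, 2.63]. Speed limits (rad/s): [2.22, 2.22, 3.01, 3.01, 3.14, 3.14, 3.14].

INTERFACE

Orientations are given as a unit quaternion [w, x, y, z].
In Python, from bench import arm gives the robot as it stands. The module is installed in compiled form; this text tells all that it offers.
- The arm moves only by the shell command python3 -m inch 'ROWS' [FORCE]. ROWS is JSON, a list that holds one entry, the list of rows, each a list of 5 numbers: the opening, from 0 (shut) to 1 (fully open), then the shift along the tool's x, y, z in m, then the turn about the tool's x in rad. A call has 1 to 10 rows; each row is the pose to reach, as a shift and turn from the pose commanded when the call began, along the tool's axes at that moment; what a row does not reach only later rows make up. A row lasts 1/12 s, in which the tool goes at most 41.7 mm and 7.16 degrees, less where a joint would pass 70% of its speed; a pose out of reach is approached as far as the arm can. A call with a gripper value outside its range is refused whole. The fingers move at their own pace and stop on an object; FORCE is the grip in N (left out, the last holds). Time passes only in rows, so rows that repeat a pose let the fingers close. It gives the time, the measured TCP pose, the force and the opening at its end, in the units of the state.
- arm.sense(): the state, without advancing time (a new reading comes with each control period).
- arm.read_camera(name): name is "scene" or "top" or "wrist"; returns a dict with "image" (400x640x3 uint8, blue, green, red), "depth" (400x640 float32, m along the optical axis (not along the pixel's ray), 0 where there is no reading), "fx", "fy", "cx", "cy" (pixels), "position" and "attitude" of the camera in the world; the wrist camera has in their place "T_tool_cam" (4x4, takes a point from camera to tool coordinates, whose origin is the TCP and whose axes are the tool frame's). Camera axes: x right, y down, z forward; pixel columns grow to the right and rows downward; lengths in m; the calibration is good to about 2 mm. A picture is of the moment at which its call begins: read the wrist's pose just before it.
- arm.sign_off(): hands the job in, once; it reports no verdict.
Trained networks look in a picture, given as the dict that the camera call returned (one of the last four; its "shot" number tells which), for a name from the list of things; names that differ only in an ending like _2 or _b are one class to them, and where a whole thing is asked for, a point or a joint stands for the part that bears it (a point fixed in the world has none). Each returns a list of dicts, best first, with "score" (0 to 1); they miss things now and then, are a little off and sometimes report something else, mostly with a low value. They report only what shows in the picture. A call takes as long as a camera call. They do not tell look-alikes from the thing itself.
- arm.search_frame(name, picture): "position" ([row, column] in pixels, amid what is visible of it).
- arm.silhouettes(name, picture): "mask" (400x640 bool, what is visible of it) and "position" ([row, column] in pixels, amid what is visible of it).
The state is a dict: "clock": time; "qpos": joint angles; "joint_velocities": joint speeds; "effort": joint torques, N m; "tool_pos": TCP position; "ee_rot": TCP orientation; "wrist_force": force on the tool from outside, world axes, zero at the start; "wrist_torque": the same for the moment, N m; "grip_width": finger opening in m.
Only numpy, scipy, OpenCV 4.12 (cv2) and the standard library are available. Lean on these libraries where they do the work, as an engineer would, in place of code of your own. Each camera call takes 0.05 s, during which the arm holds its last target.

TASK

Pick up the aluminium slide carrier by its rib, set it on the bed of the low slide reader and slide its thin tongue in under the hinged steel leaf until it is fully home against the stop, centred and square, without lifting the leaf. Then press the carrier down flat on the bed against the sprung lift bar and keep holding it there: the program finishes while the gripper is still holding the carrier pressed flat. Leave the beaker, the bottle and the slide box where they stand.

Things in the scene. Friction and masses are not known exactly. Their poses are not given: they have to be found in the camera images.
- carrier_center (a point): Centre, half-way up, of the loose aluminium slide carrier that starts flat on the bench. Axes: x towards its tongue, y along its rib, z up. The upright grip rib in its middle is 12 mm thick (x), 50 mm long (y) and stands 32 mm above the body's top; the rib's top is 20.5 mm above this point, the carrier's underside 20.5 mm below. Pinch the rib across x from above.
- tongue_tip (a point): Middle of the front edge of the carrier's tongue, at the underside: 68 mm in front (+x) of and 20.5 mm below carrier_center; same axes. The tongue is 28 (x) x 70 (y) x 4 mm thick, level with the underside.
- stop (a point): Fixed point where tongue_tip lies when home: foot of the stop's face in the middle of the slide reader's bed, 35 mm above the bench. Axes: x is the way the tongue slides in, y across, z up. The reader is a low white unit 140 mm wide (y); its flat bed reaches 133 mm from here towards -x; a rear housing (x +32 to +102) stands 18 mm above the bed. When home, carrier_center is at x = -68 mm.
- leaf_edge (a point): Fixed point: middle of the free edge of the resting steel leaf, at its underside: 26 mm before (-x) the stop and 7.5 mm above the bed. Axes as the stop's. The leaf laps over the bed from here to its hinge 44 mm farther in +x; 92 mm wide (y), 2.5 mm thick. The tongue fits under it, the thicker body does not: when home, the body's shoulder is 2 mm short of this edge.
- leaf (a joint): Hinge of the steel leaf, rad: 0 = lying down in its rest place, more = lifted (0.1 rad raises the free edge 4.4 mm). Held down only by its weight and a light spring, under 1 N at the edge.
- lift_bar (a joint): Sprung bar in the bed, m: 0 = up, standing 5 mm proud of the bed; 0.005 = pressed flush. It is 10 (x) x 70 (y) mm, centred at x = -103 mm from the stop, so under the rear of the carrier. It takes 4 N at first and 6 N when flush, and raises the rear of a carrier that is let go. About 10 N down on the rib holds the carrier flat.
- beaker: Small glass beaker, 56 mm across, 75 mm high, bystander; origin at the centre of its underside.
- bottle: Amber bottle, 54 mm across, 110 mm high, bystander; origin at the centre of its underside.
- slide_box: Closed grey box with white lid, 87 x 47 x 34 mm, bystander; origin at the centre of its underside.
- carrier: The whole slide carrier, 0.18 to 0.35 kg: body 90 (x, from -50 to +40) x 80 (y) x 9 mm thick with two glass slides let into its top, thin tongue in front (x +40 to +68), rib in the middle. Origin on the underside below the rib, 20.5 mm below carrier_center; same axes.
Mind the look-alikes: they are no part of the job. Of the things like the carrier, leave any that is green; of the rest the smaller one is meant.

How it is judged:
By the outcome, as a careful person would: the job done as asked, in the order asked, and still so for the second after the job is handed in, while the arm keeps its last pose, push and grip.
It also fails if it takes over 45 s, if anything falls off the work surface, if the arm or the gripper's body presses on something with over 40 N, if the wrist force passes 120 N, or if a joint passes its speed limit or range.

## Working session

There is one attempt and no reset: what is moved stays moved. The work goes in short steps, Python scripts to look and compute and a shell command to move; the robot and the scene stay as the last step left them, time stands still between calls to the robot, and variables do not carry over. Pictures are saved under pics/ and viewed, and the job is handed in when it is done.

```bash
mkdir -p pics; cat > h.py <<'E'
import numpy as np, cv2
from bench import arm
from scipy.spatial.transform import Rotation as R
def rot(q): return R.from_quat([q[1],q[2],q[3],q[0]]).as_matrix()
def pose(p):
    a=np.array(p['attitude'])
    M=a if a.shape==(3,3) else rot(a)
    return M,np.array(p['position'])
def cloud(p,s=None):
    d=p['depth'];v,u=np.indices(d.shape)
    P=np.dstack([(u-p['cx'])/p['fx']*d,(v-p['cy'])/p['fy']*d,d])
    if s is None: M,t=pose(p)
    else:
        T=np.array(p['T_tool_cam']);W=rot(s['ee_rot']);M=W@T[:3,:3];t=W@T[:3,3]+np.array(s['tool_pos'])
    return P@M.T+t
E
python3 - <<'E'
from h import *
s=arm.sense();print(s)
for n in ['scene','top','wrist']:
    p=arm.read_camera(n);cv2.imwrite(f'pics/{n}0.png',p['image'])
    print(n,p['shot'],p['fx'],p.get('position'),p.get('attitude'),p.get('T_tool_cam'))
    C=cloud(p,s if n=='wrist' else None)
    for o in ['carrier','leaf','lift_bar','beaker','bottle','slide_box']:
        for r in arm.silhouettes(o,p):
            m=r['mask']&(p['depth']>0)
            print(o,round(r['score'],2),np.round(r['position']),m.sum(),np.round(np.median(C[m],0),3) if m.any() else '')
E
```

```text
{'clock': 0.0, 'qpos': array([-1.265708  ,  0.60014494, -0.00254105,  1.6001204 ,  0.00181662,
        0.9428461 , -0.07978321]), 'joint_velocities': array([-0.00052327,  0.00092667, -0.00047966, -0.00158629, -0.00030691,
       -0.00084175,  0.00057862]), 'effort': array([-9.60452394e-05, -7.65086246e+01,  1.49691157e+00, -2.52339453e+01,
       -5.24137903e-02,  1.69364997e-02,  1.54010349e-04]), 'tool_pos': array([0.26996733, 0.67235643, 0.21774905]), 'ee_rot': array([ 0.58535782, -0.39641729,  0.58618073,  0.39572932]), 'wrist_force': array([-0.06765483,  0.36068331, -0.22103773]), 'wrist_torque': array([-0.01347512, -0.01212909, -0.03934834]), 'grip_width': 0.09299749320598295}
scene 1 367.9811455480278 [ 1.42283035 -0.21295185  0.58850658] [-0.37185191  0.66657912  0.56594131 -0.31162296] None
carrier 0.92 [236. 193.] 977 [ 0.638 -0.408  0.008]
carrier 0.74 [224. 261.] 826 [ 0.603 -0.246  0.009]
carrier 0.57 [184. 238.] 1041 [ 0.411 -0.291  0.012]
leaf 0.6 [185. 414.] 265 [0.541 0.218 0.045]
lift_bar 0.45 [171. 401.] 5 [0.442 0.223 0.04 ]
beaker 0.88 [214. 356.] 610 [0.677 0.00
[... 240 characters left out ...]
r 0.6 [206. 385.] 1264 [ 0.588 -0.247  0.009]
carrier 0.55 [285. 406.] 2405 [ 0.385 -0.297  0.012]
leaf 0.76 [228. 207.] 657 [0.535 0.219 0.045]
lift_bar 0.61 [261. 213.] 71 [0.435 0.204 0.04 ]
beaker 0.84 [177. 288.] 379 [0.664 0.015 0.025]
bottle 0.74 [137. 289.] 408 [0.758 0.011 0.077]
slide_box 0.63 [251. 292.] 618 [ 0.473 -0.008  0.034]
slide_box 0.47 [138. 288.] 396 [0.758 0.011 0.077]
wrist 3 294.32520182938663 None None [[ 1.63010089e-04 -2.45568323e-01  9.69379271e-01 -1.65700411e-01]
 [-6.37403333e-04 -9.69379113e-01 -2.45568176e-01  6.78569959e-02]
 [ 9.99999784e-01 -5.77855489e-04 -3.14544643e-04  1.05344119e-03]
 [ 0.00000000e+00  0.00000000e+00  0.00000000e+00  1.00000000e+00]]
```

View pics/top0.png

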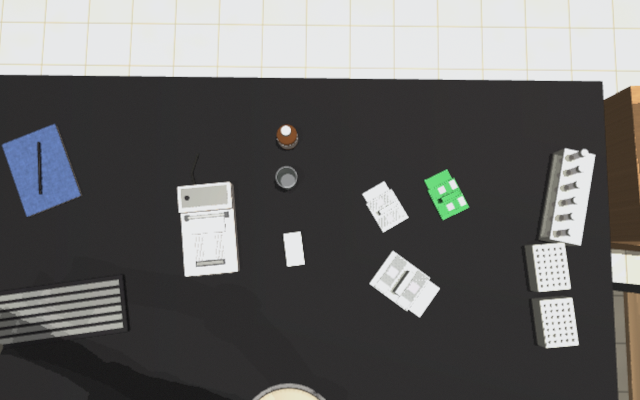

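View pics/scene0.png

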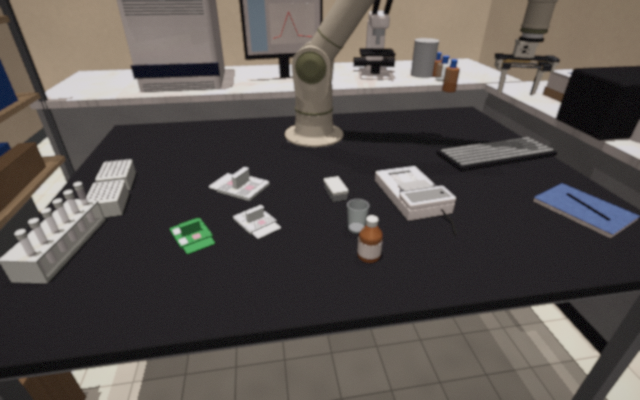

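The carrier to take is the white one near top-image (206,385). The green one at (195,447) and the larger white one at (285,406) stay put. The reader is at (228,208) with its housing facing away from the robot. I'll zoom in next.

```bash
cat >> h.py <<'E'
def plan(xyz,yaw,s=None):
    # tool down; yaw = world angle of tool z axis (jaw axis)
    s=s or arm.sense();W=rot(s['ee_rot']);d=np.array(xyz)-s['tool_pos']
    z=W[:,2];cur=np.arctan2(z[1],z[0])
    best=[]
    for k in (0,np.pi):
        dy=(yaw+k-cur+np.pi)%(2*np.pi)-np.pi
        best.append(round(-dy,4)) # tool x down: turn about tool x = -world yaw
    print('tool axes\n',np.round(W,3),'\nshift tool',np.round(W.T@d,4),'turn options',best,'q7',s['qpos'][6])
E
python3 - <<'E'
from h import *
s=arm.sense();W=rot(s['ee_rot']);print(np.round(W,3))
p=arm.read_camera('top');C=cloud(p)
im=p['image']
a=cv2.resize(im[150:300,160:300],None,fx=5,fy=5,interpolation=cv2.INTER_CUBIC)
b=cv2.resize(im[170:240,350:420],None,fx=8,fy=8,interpolation=cv2.INTER_CUBIC)
cv2.imwrite('pics/a.png',a[:600]);cv2.imwrite('pics/b.png',b)
# bench z
for r in arm.silhouettes('carrier',p):
    m=r['mask'];P=C[m&(p['depth']>0)]
    top=P[P[:,2]>0.025]
    x=cv2.minAreaRect(P[:,:2].astype(np.float32)*1000);print(r['position'],x, len(top),np.round(top.mean(0),4) if len(top) else '', np.round(P[:,2].max(),3))
    if len(top)>5:
        t=top[:,:2]-top[:,:2].mean(0);u,sv,vt=np.linalg.svd(t);print('rib dir',vt[0],sv/np.sqrt(len(t)))
E
```

```text
[[ 0.    -0.928  0.373]
 [ 0.     0.373  0.928]
 [-1.    -0.     0.   ]]
[205.5, 381.6] ((591.89697265625, -247.97189331054688), (120.19978332519531, 83.83065795898438), 29.049863815307617) 91 [ 0.5828 -0.2508  0.0412] 0.049
rib dir [-0.51434652  0.85758245] [0.01493592 0.00339997]
[262.5, 208.6] ((435.07012939453125, 209.3511962890625), (9.40009880065918, 64.85852813720703), 6.165945053100586) 92 [0.4351 0.21   0.0398] 0.045
rib dir [-0.106516    0.99431099] [0.01902851 0.00273348]
[198.0, 447.9] ((624.5916748046875, -413.9945373535156), (121.12361907958984, 86.21707153320312), 27.08284568786621) 96 [ 0.6163 -0.4136  0.0401] 0.046
rib dir [-0.44658935  0.89473904] [0.01497067 0.00352311]
[286.7, 405.4] ((383.6842346191406, -301.4141845703125), (159.37477111816406, 112.74502563476562), 54.98398208618164) 228 [ 0.3912 -0.2897  0.0518] 0.061
rib dir [-0.815762    0.57838772] [0.01972514 0.0053112 ]
```

View pics/a.png

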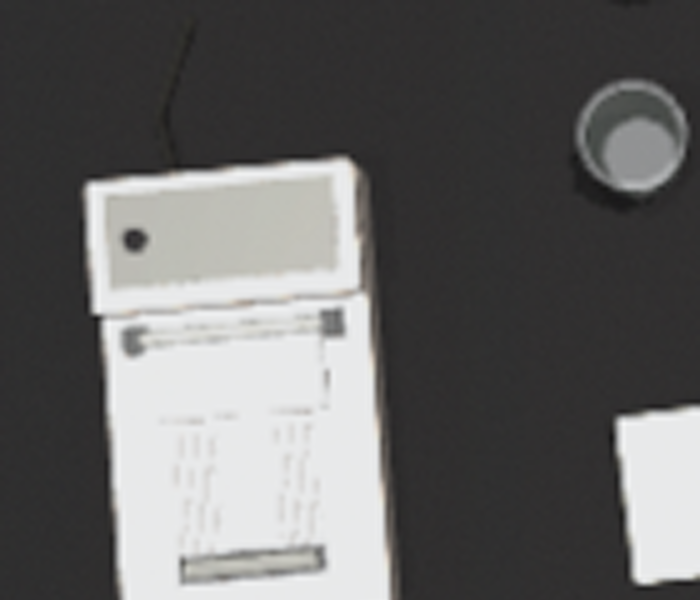

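View pics/b.png

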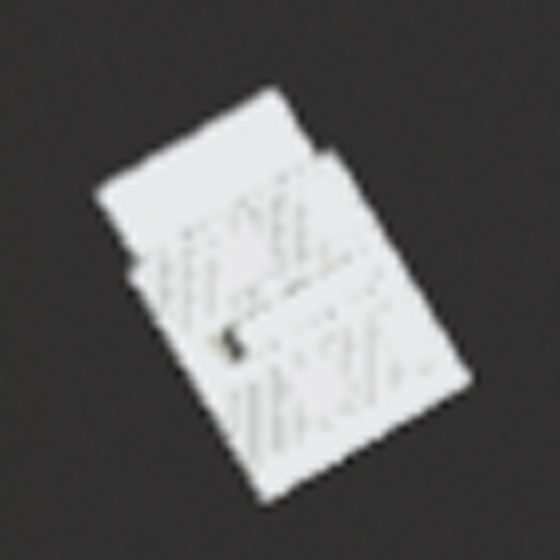

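```bash
python3 - <<'E'
from h import *
plan([0.485,0.213,0.17],np.radians(6.1))
E
```

```text
tool axes
 [[ 0.    -0.928  0.373]
 [-0.     0.373  0.928]
 [-1.    -0.    -0.   ]] 
shift tool [ 0.0487 -0.3707 -0.3466] turn options [np.float64(1.0826), np.float64(-2.059)] q7 -0.07976960994903315
```

```bash
python3 -m inch '[[[1,0.004,-0.028,-0.026,0.1],[1,0.008,-0.056,-0.052,0.2],[1,0.012,-0.084,-0.079,0.3],[1,0.016,-0.112,-0.105,0.4],[1,0.020,-0.140,-0.131,0.5],[1,0.024,-0.168,-0.157,0.6],[1,0.028,-0.196,-0.183,0.7],[1,0.032,-0.224,-0.209,0.8],[1,0.036,-0.252,-0.236,0.9],[1,0.040,-0.280,-0.262,1.0]]]'
python3 - <<'E'
from h import *
plan([0.485,0.213,0.17],np.radians(6.1))
E
```

```text
clock: 1.98
tool_pos: [0.4329, 0.3237, 0.1788]
ee_rot: [0.704, -0.065, 0.704, 0.065]
wrist_force: [0.8, -0.2, -0.7]
grip_width: 0.093
tool axes
 [[ 0.001 -0.183  0.983]
 [ 0.     0.983  0.183]
 [-1.     0.     0.001]] 
shift tool [ 0.0088 -0.1183  0.0309] turn options [np.float64(0.0778), np.float64(-3.0638)] q7 -0.3642248421982092
```

```bash
python3 -m inch '[[[1,0.003,-0.038,0.010,0.04],[1,0.006,-0.075,0.020,0.078],[1,0.009,-0.118,0.031,0.078],[1,0.009,-0.118,0.031,0.078],[1,0.009,-0.118,0.031,0.078]]]'
python3 - <<'E'
from h import *
s=arm.sense();p=arm.read_camera('wrist');C=cloud(p,s);cv2.imwrite('pics/w1.png',p['image'])
np.savez('w1.npz',C=C,d=p['depth'],im=p['image'])
for o in ['leaf','lift_bar']:
    for r in arm.silhouettes(o,p):
        m=r['mask']&(p['depth']>0);P=C[m]
        print(o,r['score'],np.round(r['position']),np.round(np.median(P,0),4),cv2.minAreaRect(P[:,:2].astype(np.float32)*1000))
print(s['tool_pos'])
E
```

```text
clock: 2.4
tool_pos: [0.4862, 0.2124, 0.1698]
ee_rot: [0.706, -0.037, 0.706, 0.037]
wrist_force: [-0.4, 0.2, 0.0]
grip_width: 0.0929
leaf 0.76 [189. 370.] [0.5382 0.2243 0.0447] ((538.4091796875, 221.19894409179688), (47.880821228027344, 93.0557861328125), 6.024370193481445)
lift_bar 0.63 [188. 269.] [0.4385 0.2139 0.0393] ((438.05181884765625, 212.07901000976562), (11.973758697509766, 69.16423034667969), 5.550271034240723)
lift_bar 0.6 [338. 280.] [0.4583 0.0147 0.0186] ((489.779541015625, 97.49638366699219), (264.1152648925781, 80.25556945800781), 77.9542236328125)
[0.4862123  0.21242737 0.16982427]
```

View pics/w1.png

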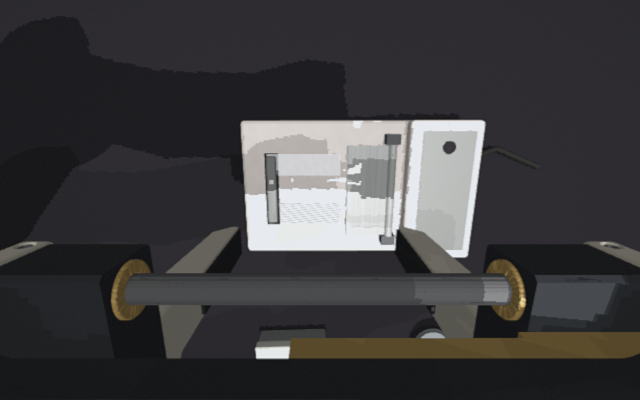

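The picture shows the reader: lift bar at (188,270), leaf around (185,370), housing at (190,445). I'll fit the reader's outline.

```bash
python3 - <<'E'
from h import *
D=np.load('w1.npz');C=D['C'];d=D['d']
pt=arm.read_camera('top');Ct=cloud(pt)
for nm,CC,dd in (('wrist',C,d),('top',Ct,pt['depth'])):
    ok=(dd>0)&(abs(CC[...,0]-0.52)<0.2)&(abs(CC[...,1]-0.215)<0.105)
    z=CC[...,2][ok]
    print(nm,'bench z',np.median(z[(z<0.02)]),'bed z',np.median(z[(z>0.03)&(z<0.0395)]),'housing',np.median(z[(z>0.049)&(z<0.06)]))
    for lo,hi in ((0.03,0.06),(0.0495,0.058),(0.03,0.0395)):
        P=CC[ok&(CC[...,2]>lo)&(CC[...,2]<hi)]
        # robust: trimmed bounding in rotated frame, yaw search min area
        best=None
        for y in np.radians(np.arange(3,9,.1)):
            c,s=np.cos(y),np.sin(y);a=P[:,0]*c+P[:,1]*s;b=-P[:,0]*s+P[:,1]*c
            q=np.r_[np.percentile(a,[.3,99.7]),np.percentile(b,[.3,99.7])]
            A=(q[1]-q[0])*(q[3]-q[2])
            if best is None or A<best[0]: best=(A,np.degrees(y),q)
        _,y,q=best;yr=np.radians(y);m=np.array([(q[0]+q[1])/2,(q[2]+q[3])/2])
        Rm=np.array([[np.cos(yr),-np.sin(yr)],[np.sin(yr),np.cos(yr)]])
        print(lo,hi,len(P),'yaw',round(y,2),'size',np.round([q[1]-q[0],q[3]-q[2]],4),'ctr',np.round(Rm@m,4),'back edge a',q[1], 'front a',q[0],'b mid',m[1])
E
```

```text
wrist bench z -0.0003985077563133932 bed z 0.034648521025172296 housing 0.05275333759935019
0.03 0.06 29411 yaw 6.5 size [0.2315 0.1375] ctr [0.5248 0.2214] back edge a 0.6622312662986424 front a 0.4307369936716361 b mid 0.16057017495256234
0.0495 0.058 8554 yaw 5.9 size [0.0685 0.1357] ctr [0.6063 0.2305] back edge a 0.661086481494985 front a 0.5925509614898318 b mid 0.16690501463686555
0.03 0.0395 15620 yaw 6.0 size [0.1648 0.1378] ctr [0.491  0.2176] back edge a 0.593451155127777 front a 0.4286709459048992 b mid 0.16504272391966307
top bench z -0.0002507989005854361 bed z 0.03479223951331756 housing 0.0529132018153502
0.03 0.06 3459 yaw 6.8 size [0.2331 0.1366] ctr [0.5226 0.2151] back edge a 0.6609794941681141 front a 0.42790030983023153 b mid 0.15171270437889064
0.0495 0.058 1007 yaw 6.1 size [0.1117 0.1377] ctr [0.5825 0.223 ] back edge a 0.6587880268272116 front a 0.5470432402085774 b mid 0.15982353074335007
0.03 0.0395 1709 yaw 6.2 size [0.1996 0.1335] ctr [0.5057 0.2125] back edge a 0.6254619113716836 front a 0.4258963654020739 b mid 0.156608493480306
```

```bash
python3 - <<'E'
from h import *
plan([0.584,-0.252,0.15],np.radians(29.5))
E
```

```text
tool axes
 [[-0.    -0.113  0.994]
 [ 0.001  0.994  0.113]
 [-1.     0.001 -0.   ]] 
shift tool [ 0.0193 -0.4773  0.0458] turn options [np.float64(-0.4012), np.float64(2.7404)] q7 -0.198582416877352
```

```bash
python3 -m inch '[[[1,0.001,-0.038,0.004,-0.05],[1,0.002,-0.077,0.008,-0.1],[1,0.003,-0.116,0.011,-0.15],[1,0.004,-0.155,0.015,-0.2],[1,0.005,-0.194,0.019,-0.25],[1,0.006,-0.233,0.022,-0.3],[1,0.007,-0.272,0.026,-0.35],[1,0.009,-0.311,0.030,-0.4],[1,0.011,-0.350,0.034,-0.4],[1,0.013,-0.389,0.037,-0.4]]]'
python3 - <<'E'
from h import *
plan([0.584,-0.252,0.15],np.radians(29.5))
E
```

```text
clock: 3.43
tool_pos: [0.5658, -0.1672, 0.1566]
ee_rot: [0.684, -0.18, 0.684, 0.18]
wrist_force: [0.7, 0.3, 0.3]
grip_width: 0.0929
tool axes
 [[ 0.001 -0.492  0.871]
 [ 0.001  0.871  0.492]
 [-1.     0.     0.001]] 
shift tool [ 0.0066 -0.0828 -0.0259] turn options [np.float64(-0.0004), np.float64(3.1412)] q7 0.8027734223292345
```

```bash
python3 -m inch '[[[1,0.002,-0.035,-0.011,0],[1,0.004,-0.070,-0.022,0],[1,0.006,-0.083,-0.026,0],[1,0.006,-0.083,-0.026,0],[1,0.006,-0.083,-0.026,0]]]'
python3 - <<'E'
from h import *
s=arm.sense();p=arm.read_camera('wrist');C=cloud(p,s);cv2.imwrite('pics/w2.png',p['image'])
np.savez('w2.npz',C=C,d=p['depth'],im=p['image'])
print(s['tool_pos'])
for r in arm.silhouettes('carrier',p):
    m=r['mask']&(p['depth']>0);P=C[m]
    print(r['score'],np.round(r['position']),m.sum())
    for lo,hi in ((.002,.06),(.006,.012),(.037,.046)):
        Q=P[(P[:,2]>lo)&(P[:,2]<hi)]
        if len(Q)>20: print(lo,len(Q),cv2.minAreaRect(Q[:,:2].astype(np.float32)*1000),np.median(Q[:,2]))
W=rot(s['ee_rot']);print(np.degrees(np.arctan2(W[1,2],W[0,2])))
E
```

```text
clock: 3.85
tool_pos: [0.5831, -0.251, 0.1502]
ee_rot: [0.684, -0.179, 0.684, 0.179]
wrist_force: [-0.2, 1.2, 0.3]
grip_width: 0.0929
[ 0.58309116 -0.25098313  0.15017693]
0.85 [328. 280.] 3872
0.002 3837 ((630.6937255859375, -415.15679931640625), (119.26061248779297, 66.35606384277344), 27.584409713745117) 0.008779855743072329
0.006 2429 ((619.0188598632812, -422.9073791503906), (91.38713836669922, 63.429115295410156), 27.584409713745117) 0.008812146689743006
0.037 443 ((619.4326782226562, -411.98486328125), (12.068097114562988, 49.57667922973633), 26.36856460571289) 0.04037325360271404
0.83 [190. 327.] 7745
0.002 7683 ((594.11474609375, -244.96054077148438), (118.06263732910156, 80.5345458984375), 30.8410587310791) 0.00866510084289529
0.006 5428 ((582.1237182617188, -252.13824462890625), (90.11238098144531, 80.50371551513672), 30.8410587310791) 0.008831473129688211
0.037 621 ((586.382568359375, -249.4300079345703), (11.692604064941406, 50.12860107421875), 29.706815719604492) 0.04050387165330416
0.58 [134. 130.] 16482
0.002 16314 ((386.1020202636719, -299.0297546386719), (160.77818298339844, 108.18540954589844), 54.41743087768555) 0.012255502658878481
0.006 4428 ((386.8829650878906, -297.96929931640625), (158.06893920898438, 108.18588256835938), 54.499473571777344) 0.011425032829680354
0.037 450 ((398.8356018066406, -283.8421936035156), (14.469585418701172, 68.69923400878906), 43.5101432800293) 0.04161892209175369
29.32819789099322
```

View pics/w2.png

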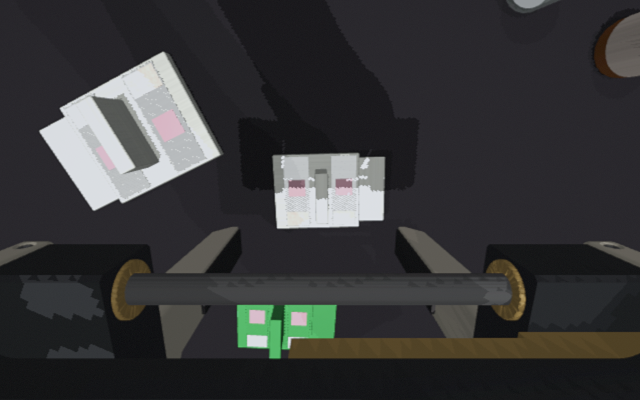

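```bash
python3 - <<'E'
from h import *
plan([0.5864,-0.2495,0.012],np.radians(30.5))
E
```

```text
tool axes
 [[-0.    -0.492  0.871]
 [ 0.001  0.871  0.492]
 [-1.     0.001  0.   ]] 
shift tool [ 0.1385 -0.0018  0.0028] turn options [np.float64(-0.0182), np.float64(3.1234)] q7 0.9210948568410102
```

```bash
python3 -m inch '[[[0.6,0.030,-0.002,0.003,-0.018],[0.5,0.065,-0.002,0.003,-0.018],[0.5,0.095,-0.002,0.003,-0.018],[0.5,0.115,-0.002,0.003,-0.018],[0.5,0.128,-0.002,0.003,-0.018],[0.5,0.135,-0.002,0.003,-0.018],[0.5,0.138,-0.002,0.003,-0.018],[0.5,0.138,-0.002,0.003,-0.018]]]' 40
python3 - <<'E'
from h import *
plan([0.5864,-0.2495,0.012],np.radians(30.5))
E
```

```text
clock: 4.62
tool_pos: [0.5868, -0.252, 0.0129]
ee_rot: [0.683, -0.185, 0.682, 0.185]
wrist_force: [-0.6, -0.4, 0.2]
grip_width: 0.0474
tool axes
 [[ 0.    -0.505  0.863]
 [ 0.     0.863  0.505]
 [-1.    -0.     0.   ]] 
shift tool [0.0009 0.0023 0.0009] turn options [np.float64(-0.0024), np.float64(3.1392)] q7 0.9528655387399185
```

```bash
python3 -m inch '[[[0.5,0.001,0.002,0.001,0],[0.1,0.001,0.002,0.001,0],[0.1,0.001,0.002,0.001,0],[0.1,0.001,0.002,0.001,0],[0,0.001,0.002,0.001,0],[0,0.001,0.002,0.001,0]]]' 40
python3 - <<'E'
from h import *
s=arm.sense();print(s['tool_pos'],s['grip_width'],s['wrist_force'])
plan([0.5864,-0.2495,0.012],np.radians(30.5))
E
```

```text
clock: 5.12
tool_pos: [0.5863, -0.2506, 0.012]
ee_rot: [0.683, -0.185, 0.682, 0.185]
wrist_force: [0.0, 0.6, 0.6]
grip_width: 0.0178
[ 0.586315   -0.25055559  0.01196795] 0.017809713596733327 [0.03093392 0.60268253 0.59437185]
tool axes
 [[ 0.    -0.505  0.863]
 [-0.     0.863  0.505]
 [-1.    -0.     0.   ]] 
shift tool [-0.      0.0009  0.0006] turn options [np.float64(-0.0035), np.float64(3.1381)] q7 0.9506908958260343
```

Next I'll finish closing and then lift.

```bash
python3 -m inch '[[[0,0,0,0,0],[0,0,0,0,0],[0,0,0,0,0],[0,-0.020,0,0,0],[0,-0.050,0,0,0],[0,-0.085,0,0,0],[0,-0.120,0,0,0],[0,-0.120,0,0,0],[0,-0.120,0,0,0]]]' 40
python3 - <<'E'
from h import *
s=arm.sense();print(s['tool_pos'],s['grip_width'],s['wrist_force'],s['wrist_torque'])
p=arm.read_camera('wrist');C=cloud(p,s);cv2.imwrite('pics/w3.png',p['image'])
W=rot(s['ee_rot']);T=(C-s['tool_pos'])@W
for r in arm.silhouettes('carrier',p):
    m=r['mask']&(p['depth']>0);P=T[m];print(r['position'],m.sum(),np.round(np.percentile(P,[1,50,99],axis=0),4))
E
```

```text
clock: 5.87
tool_pos: [0.5871, -0.2507, 0.1334]
ee_rot: [0.684, -0.186, 0.681, 0.184]
wrist_force: [-0.3, 1.3, -4.0]
grip_width: 0.0117
[ 0.58707544 -0.25070991  0.13341   ] 0.011732655294535413 [-0.31656686  1.28886953 -4.00809231] [-0.04351331  0.04537508  0.03840822]
[209.6, 325.9] 13127 [[-0.0295 -0.003  -0.0481]
 [ 0.0031  0.0214  0.0044]
 [ 0.0094  0.0407  0.0666]]
[126.5, 118.7] 18486 [[ 0.0769 -0.0033 -0.2782]
 [ 0.1205  0.0649 -0.1792]
 [ 0.129   0.1315 -0.1124]]
[323.3, 314.3] 971 [[ 0.124  -0.1735 -0.0211]
 [ 0.1302 -0.1516 -0.0028]
 [ 0.1339 -0.1276  0.0156]]
```

View pics/w3.png

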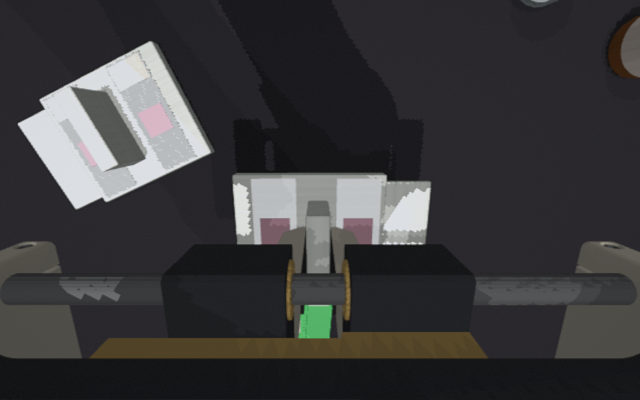

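The carrier is held, with its tongue to the right at (210,405). I'll measure how it sits in the tool frame.

```bash
cat >> h.py <<'E'
def carrier_in_tool(p,s):
    C=cloud(p,s);W=rot(s['ee_rot']);T=(C-s['tool_pos'])@W
    r=min(arm.silhouettes('carrier',p),key=lambda r:np.linalg.norm(np.nanmedian(T[r['mask']&(p['depth']>0)],0)-[0.003,0.02,0]))
    P=T[r['mask']&(p['depth']>0)]
    for nm,lo,hi,z0,z1 in (('body',-.004,.0065,-.06,.035),('tongue',.005,.013,.045,.075)):
        Q=P[(P[:,0]>lo)&(P[:,0]<hi)&(P[:,2]>z0)&(P[:,2]<z1)&(abs(P[:,2])>(.025 if nm=='body' else 0))]
        A=np.c_[np.ones(len(Q)),Q[:,1],Q[:,2]];k=np.linalg.lstsq(A,Q[:,0],rcond=None)[0]
        # far edge: max y per z bin
        zs=np.arange(Q[:,2].min()+.003,Q[:,2].max()-.003,.002);e=[]
        for z in zs:
            q=Q[abs(Q[:,2]-z)<.001,1]
            if len(q)>5:e.append((z,np.percentile(q,99)))
        e=np.array(e)
        f=np.polyfit(e[:,0],e[:,1],1) if len(e)>3 else (0,0)
        print(nm,len(Q),'plane x0, slope_y, slope_z',np.round(k,4),'edge slope,y0',np.round(f,4),'z range',np.round(np.percentile(Q[:,2],[.5,99.5]),4))
    Q=P[(P[:,0]>.005)&(P[:,0]<.013)&(P[:,2]>.05)]
    e=[]
    for y in np.arange(.005,.032,.002):
        q=Q[abs(Q[:,1]-y)<.001,2]
        if len(q)>4:e.append((y,np.percentile(q,98)))
    e=np.array(e)
    if len(e)>3:
        f=np.polyfit(e[:,0],e[:,1],1);print('tip edge: slope dz/dy, z at y=0',np.round(f,4))
E
python3 - <<'E'
from h import *
s=arm.sense();p=arm.read_camera('wrist');carrier_in_tool(p,s)
plan([0.47,0.21,0.15],np.radians(6.0))
E
```

```text
body 3982 plane x0, slope_y, slope_z [ 0.0028  0.0077 -0.003 ] edge slope,y0 [0.0005 0.0406] z range [-0.0493  0.0348]
tongue 2349 plane x0, slope_y, slope_z [ 0.008  -0.0005  0.0055] edge slope,y0 [0.0029 0.0356] z range [0.0451 0.0681]
tip edge: slope dz/dy, z at y=0 [0.006  0.0675]
tool axes
 [[-0.003 -0.505  0.863]
 [ 0.001  0.863  0.505]
 [-1.     0.002 -0.002]] 
shift tool [-0.0193  0.4553  0.1327] turn options [np.float64(0.4243), np.float64(-2.7172)] q7 0.9357282851310048
```

```bash
python3 - <<'E'
from h import *
plan([0.428,0.211,0.13],np.radians(6.0))
E
python3 -m inch '[[[0,0,0.033,0.007,0.05],[0,0,0.070,0.015,0.1],[0,0,0.107,0.023,0.15],[0,0,0.144,0.030,0.2],[0,0,0.181,0.038,0.25],[0,0,0.218,0.046,0.3],[0,0,0.255,0.054,0.35],[0,0,0.292,0.062,0.4],[0,0,0.329,0.07,0.425],[0,0,0.366,0.078,0.425]]]' 55
python3 - <<'E'
from h import *
plan([0.428,0.211,0.13],np.radians(6.0))
E
```

```text
tool axes
 [[-0.003 -0.505  0.863]
 [ 0.001  0.863  0.505]
 [-1.     0.002 -0.002]] 
shift tool [0.0008 0.4773 0.0969] turn options [np.float64(0.4243), np.float64(-2.7172)] q7 0.9357282851310048
clock: 6.9
tool_pos: [0.4674, 0.1063, 0.1306]
ee_rot: [0.706, -0.036, 0.707, 0.036]
wrist_force: [-0.3, 1.3, -2.0]
grip_width: 0.0116
tool axes
 [[-0.002 -0.102  0.995]
 [-0.001  0.995  0.102]
 [-1.    -0.001 -0.002]] 
shift tool [ 0.0005  0.1082 -0.0286] turn options [np.float64(-0.0025), np.float64(3.1391)] q7 0.0519418333895689
```

```bash
python3 -m inch '[[[0,0.003,0.035,-0.009,0],[0,0.010,0.070,-0.018,0],[0,0.020,0.108,-0.029,0],[0,0.028,0.108,-0.029,0],[0,0.028,0.108,-0.029,0],[0,0.028,0.108,-0.029,0]]]' 55
cat >> h.py <<'E'
def reader(C,d,box=None):
    ok=(d>0)
    P=C[ok&(C[...,2]>.049)&(C[...,2]<.0565)&(abs(C[...,0]-.607)<.06)&(abs(C[...,1]-.23)<.1)]
    r=cv2.minAreaRect(P[:,:2].astype(np.float32)*1000);print('housing',len(P),np.round(r[0],1),np.round(r[1],1),round(r[2],2))
    best=None
    for y in np.radians(np.arange(3,9,.1)):
        c,s=np.cos(y),np.sin(y);a=P[:,0]*c+P[:,1]*s;b=-P[:,0]*s+P[:,1]*c
        q=np.r_[np.percentile(a,[.3,99.7]),np.percentile(b,[.3,99.7])];A=(q[1]-q[0])*(q[3]-q[2])
        if best is None or A<best[0]:best=(A,y,q)
    _,y,q=best;Rm=np.array([[np.cos(y),-np.sin(y)],[np.sin(y),np.cos(y)]])
    m=np.array([(q[0]+q[1])/2,(q[2]+q[3])/2])
    st=Rm@(m-[.067,0]);print('trim yaw',round(np.degrees(y),2),'size',q[1]-q[0],q[3]-q[2],'stop',np.round(st,4),'stop along',m[0]-.067,'lat',m[1])
    return st,y
E
python3 - <<'E'
from h import *
s=arm.sense();p=arm.read_camera('wrist');C=cloud(p,s);cv2.imwrite('pics/w4.png',p['image'])
carrier_in_tool(p,s);reader(C,p['depth'])
for r in arm.silhouettes('leaf',p):
    m=r['mask']&(p['depth']>0);P=C[m]
    print('leaf',r['score'],np.round(np.median(P,0),4),cv2.minAreaRect(P[:,:2].astype(np.float32)*1000))
print(s['tool_pos'],s['wrist_force']);W=rot(s['ee_rot']);print(np.round(W,4))
E
```

```text
clock: 7.4
tool_pos: [0.4282, 0.2087, 0.1026]
ee_rot: [0.705, -0.038, 0.707, 0.036]
wrist_force: [0.0, 1.1, -2.8]
grip_width: 0.0117
body 3983 plane x0, slope_y, slope_z [ 0.0026  0.0103 -0.0024] edge slope,y0 [0.0015 0.0408] z range [-0.0495  0.0348]
tongue 2265 plane x0, slope_y, slope_z [0.0081 0.0015 0.0026] edge slope,y0 [-0.0291  0.0373] z range [0.0452 0.0676]
tip edge: slope dz/dy, z at y=0 [-0.0153  0.0673]
housing 13700 [597.8 238.2] [ 85.8 118.3] 6.05
trim yaw 3.1 size 0.07879066689109959 0.11767203418775163 stop [0.5331 0.2357] stop along 0.545063065772339 lat 0.20651823836902677
leaf 0.58 [0.54   0.2298 0.0446] ((517.121337890625, 218.3603057861328), (107.67143249511719, 93.84320831298828), 6.900950908660889)
[0.4281629  0.20870905 0.10264149] [ 0.03181834  1.06695567 -2.76791845]
[[-0.0019 -0.1045  0.9945]
 [-0.002   0.9945  0.1045]
 [-1.     -0.0018 -0.0021]]
```

View pics/w4.png

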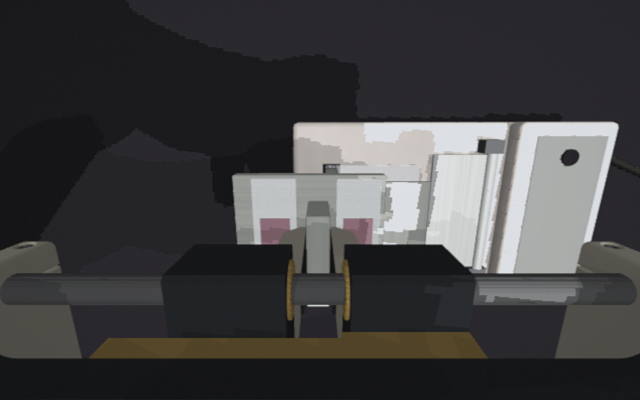

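Carrier at (210,310), tongue tip about (205,429) just short of the leaf's free edge (205,432 in the image, but the tongue is higher up). I'll measure the reader's far side edge and the leaf edge in the tool frame.

```bash
cat >> h.py <<'E'
def redges(p,s):
    C=cloud(p,s);W=rot(s['ee_rot']);T=(C-s['tool_pos'])@W;d=p['depth']>0
    h=s['tool_pos'][2]
    z=C[...,2]
    def edge(mask,ax,fn,oth,lo,hi,step=.003):
        e=[]
        for v in np.arange(lo,hi,step):
            q=T[...,ax][mask&(abs(T[...,oth]-v)<step/2)]
            if len(q)>8:e.append((v,np.percentile(q,fn)))
        e=np.array(e)
        if len(e)<4:return None
        f=np.polyfit(e[:,0],e[:,1],1);r=e[:,1]-np.polyval(f,e[:,0])
        k=abs(r)<max(2*np.median(abs(r)),.0005);f=np.polyfit(e[k,0],e[k,1],1)
        return np.round(f,4),k.sum()
    near=abs(T[...,1])<.13
    bed=d&near&(z>.031)&(z<.0385)
    hou=d&near&(z>.049)&(z<.0565)&(T[...,2]>.10)
    leaf=d&near&(z>.0415)&(z<.0475)
    print('bed far edge y(z)',edge(bed,1,99.5,2,-.02,.13))
    z0=.113+.032
    print('housing far edge',edge(hou,1,99.5,2,.15,.205))
    print('housing back edge z(y)',edge(hou,2,99.5,1,-.05,.06),'front',edge(hou,2,.5,1,-.0,.06))
    for r in arm.silhouettes('leaf',p)[:1]:
        m=r['mask']&leaf&(T[...,2]>.07)
        Q=T[m];print('leaf n',m.sum(),'z range',np.round(np.percentile(Q[:,2],[.5,2,98]),4),'y',np.round(np.percentile(Q[:,1],[.5,99,99.7]),4))
        print('leaf free edge z(y)',edge(m,2,1,1,-.0,.045),'far edge',edge(m,1,99,2,.09,.125), 'height',np.median(z[m]))
E
python3 - <<'E'
from h import *
s=arm.sense();p=arm.read_camera('wrist');redges(p,s)
E
```

```text
bed far edge y(z) (array([0.0043, 0.0717]), np.int64(49))
housing far edge (array([-0.0007,  0.0723]), np.int64(16))
housing back edge z(y) (array([0.0377, 0.2108]), np.int64(36)) front (array([0.0552, 0.1413]), np.int64(16))
leaf n 5513 z range [0.0861 0.0877 0.129 ] y [-0.0413  0.0482  0.0487]
leaf free edge z(y) (array([-0.0581,  0.0883]), np.int64(14)) far edge (array([0.02  , 0.0459]), np.int64(12)) height 0.04454527779270276
```

```bash
python3 -m inch '[[[0,0.015,0.001,0,0],[0,0.030,0.0015,0,0],[0,0.042,0.0015,0,0],[0,0.048,0.0015,0,0],[0,0.048,0.0015,0,0],[0,0.048,0.0015,0,0]]]' 55
python3 - <<'E'
from h import *
s=arm.sense();print(s['tool_pos'],s['wrist_force'],s['wrist_torque'])
E
python3 -m inch '[[[0,0.003,0,0,0],[0,0.004,0,0,0],[0,0.005,0,0,0],[0,0.005,0,0,0],[0,0.005,0,0,0]]]' 55
python3 - <<'E'
from h import *
s=arm.sense();print(s['tool_pos'],s['wrist_force'],s['wrist_torque'])
p=arm.read_camera('wrist');carrier_in_tool(p,s);redges(p,s);cv2.imwrite('pics/w5.png',p['image'])
E
```

```text
clock: 8.15
tool_pos: [0.4289, 0.2103, 0.0558]
ee_rot: [0.706, -0.036, 0.706, 0.036]
wrist_force: [1.4, -0.5, -1.8]
grip_width: 0.0118
[0.42887297 0.21026474 0.05581113] [ 1.3611022  -0.52462495 -1.84182067] [-0.11010138  0.03246362  0.02052016]
clock: 8.57
tool_pos: [0.429, 0.211, 0.051]
ee_rot: [0.706, -0.037, 0.706, 0.037]
wrist_force: [-0.0, -0.4, 1.5]
grip_width: 0.0113
[0.42895363 0.21096236 0.05098456] [-0.04178545 -0.42941259  1.53585838] [-0.18536688 -0.05470459 -0.05189421]
body 4024 plane x0, slope_y, slope_z [ 0.0026  0.0099 -0.0026] edge slope,y0 [0.002  0.0408] z range [-0.0496  0.0348]
tongue 2308 plane x0, slope_y, slope_z [0.008  0.0005 0.0049] edge slope,y0 [-0.0056  0.0362] z range [0.0452 0.0677]
tip edge: slope dz/dy, z at y=0 [0.0003 0.0674]
bed far edge y(z) (array([0.0006, 0.0686]), np.int64(49))
housing far edge (array([-1.2041,  0.2609]), np.int64(13))
housing back edge z(y) (array([0.2705, 0.1727]), np.int64(29)) front (array([-0.0103,  0.1437]), np.int64(15))
leaf n 7716 z range [0.0861 0.0865 0.1288] y [-0.0229  0.045   0.0452]
leaf free edge z(y) (array([-0.0042,  0.0863]), np.int64(15)) far edge (array([-0.0028,  0.0452]), np.int64(12)) height 0.044539006285159735
```

View pics/w5.png

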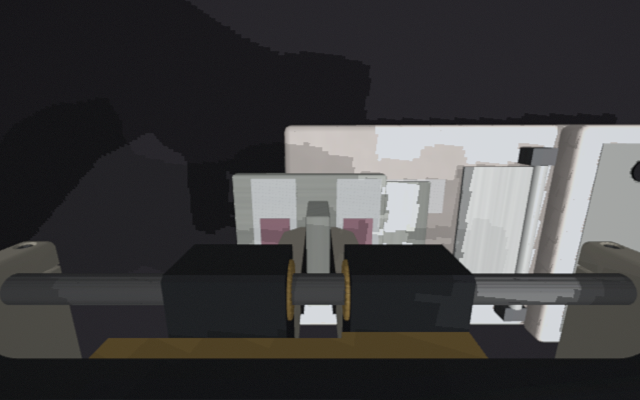

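```bash
python3 -m inch '[[[0,0,-0.0015,0,0],[0,0.001,-0.0015,0,0],[0,0.002,-0.0015,0,0],[0,0.003,-0.0015,0,0],[0,0.0035,-0.0015,0,0],[0,0.0035,-0.0015,0,0],[0,0.0035,-0.0015,0,0]]]' 55
python3 - <<'E'
from h import *
s=arm.sense();print(s['tool_pos'],s['wrist_force'],s['wrist_torque'])
p=arm.read_camera('wrist');carrier_in_tool(p,s);redges(p,s);cv2.imwrite('pics/w6.png',cv2.resize(p['image'][110:330,200:600],None,fx=2,fy=2))
E
```

```text
clock: 9.3
tool_pos: [0.429, 0.2096, 0.0471]
ee_rot: [0.706, -0.037, 0.706, 0.037]
wrist_force: [0.0, 2.9, 3.4]
grip_width: 0.0116
[0.42899848 0.20961366 0.04713838] [0.04140804 2.88987033 3.41496497] [ 0.60873355 -0.12574755  0.01650725]
body 4028 plane x0, slope_y, slope_z [ 0.0026  0.0089 -0.0036] edge slope,y0 [0.0017 0.0408] z range [-0.0495  0.0348]
tongue 2306 plane x0, slope_y, slope_z [0.0078 0.0004 0.0065] edge slope,y0 [-0.0005  0.036 ] z range [0.0451 0.0677]
tip edge: slope dz/dy, z at y=0 [0.0081 0.0671]
bed far edge y(z) (array([-0.0005,  0.0699]), np.int64(47))
housing far edge (array([-1.6902,  0.339 ]), np.int64(14))
housing back edge z(y) (array([0.2704, 0.1682]), np.int64(28)) front (array([0.0307, 0.1379]), np.int64(20))
leaf n 8096 z range [0.0861 0.0866 0.1289] y [-0.044   0.0463  0.0466]
leaf free edge z(y) (array([-0.0015,  0.0863]), np.int64(15)) far edge (array([-0.    ,  0.0461]), np.int64(12)) height 0.044523307376017826
```

View pics/w6.png

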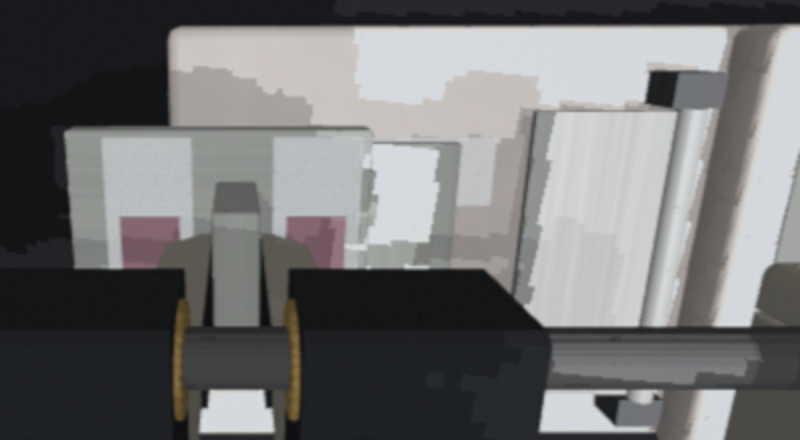

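```bash
python3 -m inch '[[[0,-0.0005,-0.0007,0.002,0],[0,-0.0005,-0.0007,0.005,0],[0,-0.0005,-0.0007,0.008,0],[0,-0.0005,-0.0007,0.011,0],[0,-0.0005,-0.0007,0.014,0],[0,-0.0005,-0.0007,0.014,0],[0,-0.0005,-0.0007,0.014,0]]]' 55
python3 - <<'E'
from h import *
s=arm.sense();print(s['tool_pos'],s['wrist_force'],s['wrist_torque'])
p=arm.read_camera('wrist');carrier_in_tool(p,s);redges(p,s);cv2.imwrite('pics/w7.png',cv2.resize(p['image'][110:330,200:600],None,fx=2,fy=2))
E
```

```text
clock: 10.03
tool_pos: [0.4434, 0.2098, 0.0476]
ee_rot: [0.706, -0.037, 0.706, 0.036]
wrist_force: [-0.4, -1.9, 2.6]
grip_width: 0.0118
[0.4434215  0.20976926 0.04762784] [-0.38339328 -1.85966845  2.56116114] [-0.45604307  0.18298277  0.03510802]
body 3996 plane x0, slope_y, slope_z [ 0.0026  0.0106 -0.0023] edge slope,y0 [0.0011 0.0407] z range [-0.0494  0.0349]
tongue 2287 plane x0, slope_y, slope_z [0.0082 0.0011 0.0004] edge slope,y0 [-0.0153  0.0366] z range [0.0451 0.0676]
tip edge: slope dz/dy, z at y=0 [0.0128 0.0668]
bed far edge y(z) (array([0.0034, 0.0712]), np.int64(50))
housing far edge (array([-1.6193,  0.3296]), np.int64(14))
housing back edge z(y) (array([0.2864, 0.1675]), np.int64(28)) front (array([0.0311, 0.1282]), np.int64(15))
leaf n 7652 z range [0.0719 0.0724 0.1149] y [-0.021   0.0477  0.048 ]
leaf free edge z(y) (array([-0.0021,  0.0721]), np.int64(15)) far edge (array([-0.0029,  0.048 ]), np.int64(10)) height 0.044580037666528655
```

View pics/w7.png

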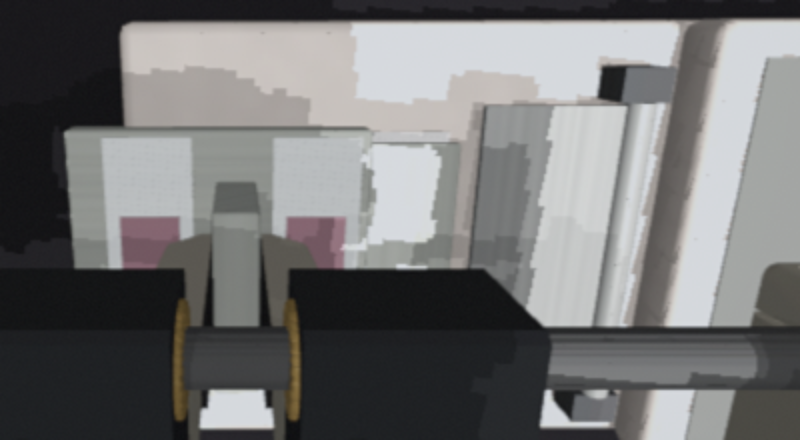

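```bash
python3 -m inch '[[[0,0,0.0008,0.001,0],[0,0,0.0008,0.004,0],[0,0,0.0008,0.007,0],[0,0,0.0008,0.010,0],[0,0,0.0008,0.013,0],[0,0,0.0008,0.016,0],[0,0,0.0008,0.019,0],[0,0,0.0008,0.019,0],[0,0,0.0008,0.019,0]]]' 55
python3 - <<'E'
from h import *
s=arm.sense();print(s['tool_pos'],s['wrist_force'],s['wrist_torque'])
p=arm.read_camera('wrist');carrier_in_tool(p,s);redges(p,s);cv2.imwrite('pics/w8.png',cv2.resize(p['image'][110:330,200:600],None,fx=2,fy=2))
t=s['tool_pos'];y=np.radians(6);print('lat',-t[0]*np.sin(y)+t[1]*np.cos(y),'along',t[0]*np.cos(y)+t[1]*np.sin(y))
E
```

```text
clock: 10.93
tool_pos: [0.4625, 0.2131, 0.0477]
ee_rot: [0.707, -0.037, 0.706, 0.037]
wrist_force: [0.1, 0.1, 2.7]
grip_width: 0.0113
[0.46249839 0.21310167 0.0477265 ] [0.07741707 0.10951964 2.6516235 ] [-0.05085292  0.22831918 -0.02152605]
body 4045 plane x0, slope_y, slope_z [ 0.0026  0.0105 -0.002 ] edge slope,y0 [-0.0001  0.0407] z range [-0.0497  0.0349]
tongue 874 plane x0, slope_y, slope_z [ 0.0082 -0.0014  0.0028] edge slope,y0 [0 0] z range [0.0451 0.0536]
tip edge: slope dz/dy, z at y=0 [-0.0008  0.0533]
bed far edge y(z) (array([0.0016, 0.0699]), np.int64(46))
housing far edge (array([-0.3377,  0.1233]), np.int64(10))
housing back edge z(y) (array([0.2879, 0.1665]), np.int64(29)) front (array([0.0016, 0.1106]), np.int64(19))
leaf n 4033 z range [0.0702 0.0707 0.0987] y [-0.0164  0.0464  0.0466]
leaf free edge z(y) (array([0.0024, 0.0703]), np.int64(15)) far edge (array([-0.0154,  0.0479]), np.int64(4)) height 0.044666614760003
lat 0.163590033987861 along 0.4822399698538809
```

View pics/w8.png

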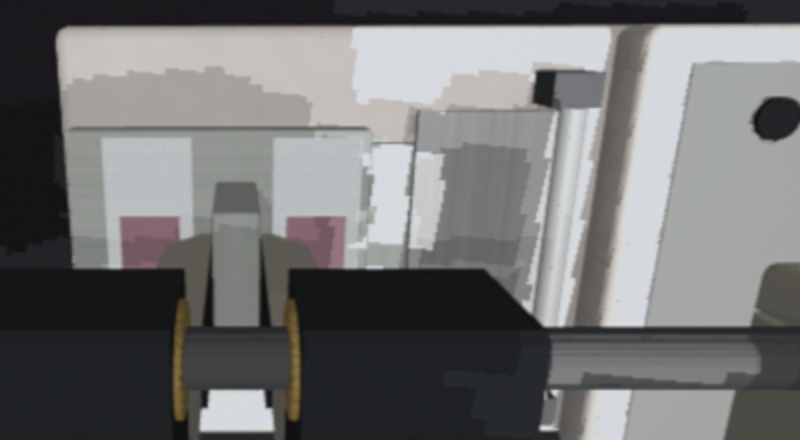

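```bash
python3 -m inch '[[[0,0,-0.0004,0.002,0],[0,0,-0.0004,0.004,0],[0,0,-0.0004,0.006,0],[0,0,-0.0004,0.008,0],[0,0,-0.0004,0.0095,0],[0,0,-0.0004,0.0095,0],[0,0,-0.0004,0.0095,0]]]' 55
cat > chk.py <<'E'
from h import *
import sys
s=arm.sense();print(s['tool_pos'],s['wrist_force'],s['wrist_torque'])
p=arm.read_camera('wrist');carrier_in_tool(p,s);redges(p,s);cv2.imwrite(f'pics/{sys.argv[1]}.png',cv2.resize(p['image'][110:330,200:600],None,fx=2,fy=2))
t=s['tool_pos'];y=np.radians(6);print('lat',-t[0]*np.sin(y)+t[1]*np.cos(y),'along',t[0]*np.cos(y)+t[1]*np.sin(y))
W=rot(s['ee_rot']);print('yaw',np.degrees(np.arctan2(W[1,2],W[0,2])),'Fpush',W[:,2]@s['wrist_force'])
E
python3 chk.py w9
```

```text
clock: 11.67
tool_pos: [0.4714, 0.2133, 0.0476]
ee_rot: [0.706, -0.037, 0.706, 0.037]
wrist_force: [-1.1, 0.3, 2.3]
grip_width: 0.0118
[0.47137456 0.21334783 0.04761774] [-1.11986779  0.29656313  2.3211973 ] [-0.1683171   0.58559092  0.03973551]
body 4030 plane x0, slope_y, slope_z [ 0.0026  0.0104 -0.001 ] edge slope,y0 [0.0004 0.0408] z range [-0.0496  0.0348]Traceback (most recent call last):
  File "chk.py", line 4, in <module>
    p=arm.read_camera('wrist');carrier_in_tool(p,s);redges(p,s);cv2.imwrite(f'pics/{sys.argv[1]}.png',cv2.resize(p['image'][110:330,200:600],None,fx=2,fy=2))
                               ~~~~~~~~~~~~~~~^^^^^
  File "h.py", line 33, in carrier_in_tool
    zs=np.arange(Q[:,2].min()+.003,Q[:,2].max()-.003,.002);e=[]
                 ~~~~~~~~~~^^
    return umr_minimum(a, axis, None, out, keepdims, initial, where)
ValueError: zero-size array to reduction operation minimum which has no identity
```

```bash
sed -i 's/        A=np.c_/        if len(Q)<20: continue\n        A=np.c_/' h.py
sed -i "s/T\[...,2\]>.07)/T[...,2]>.04)/; s/edge(m,1,99,2,.09,.125)/edge(m,1,99,2,.05,.08)/" h.py
python3 chk.py w9
python3 -m inch '[[[0,0,0,0.001,0],[0,0,0,0.002,0],[0,0,0,0.002,0],[0,0,0,0.002,0]]]' 55
python3 chk.py w10
```

```text
[0.47132922 0.21331687 0.04766358] [-0.89241448 -0.93743615  2.67616058] [-0.24378206  0.58300591  0.00132538]
body 4044 plane x0, slope_y, slope_z [ 0.0026  0.011  -0.0014] edge slope,y0 [0.0009 0.0408] z range [-0.0497  0.0349]
bed far edge y(z) (array([0.0044, 0.0706]), np.int64(41))
housing far edge (array([-0.011 ,  0.0725]), np.int64(6))
housing back edge z(y) (array([0.2012, 0.1618]), np.int64(25)) front (array([-0.0047,  0.1021]), np.int64(20))
leaf n 6190 z range [0.0439 0.0443 0.0882] y [-0.0077  0.0471  0.0477]
leaf free edge z(y) (array([-0.0029,  0.0441]), np.int64(15)) far edge (array([-0.0076,  0.0474]), np.int64(10)) height 0.0445977596645719
lat 0.16288098097093942 along 0.49104491753763424
yaw 5.9467468137008925 Fpush -0.9834431232997728
clock: 12.25
tool_pos: [0.473, 0.2137, 0.0476]
ee_rot: [0.706, -0.037, 0.706, 0.037]
wrist_force: [-3.2, -1.2, 2.7]
grip_width: 0.0116
[0.47295786 0.21367889 0.04761298] [-3.23759845 -1.23173461  2.67498036] [-0.21306414  0.83037893  0.01989313]
body 4049 plane x0, slope_y, slope_z [ 0.0026  0.0111 -0.0008] edge slope,y0 [0.0014 0.0408] z range [-0.0496  0.0348]
bed far edge y(z) (array([0.0019, 0.0705]), np.int64(42))
housing far edge (array([-0.0055,  0.0713]), np.int64(7))
housing back edge z(y) (array([0.1837, 0.1613]), np.int64(27)) front (array([0.0014, 0.1005]), np.int64(20))
leaf n 6116 z range [0.0422 0.0427 0.0858] y [-0.0058  0.047   0.0472]
leaf free edge z(y) (array([0.0015, 0.0424]), np.int64(15)) far edge (array([-0.004 ,  0.0472]), np.int64(10)) height 0.04459943097751777
lat 0.16307077687332194 along 0.49270247623529506
yaw 5.965765363622789 Fpush -3.3486525422413096
```

View pics/w10.png

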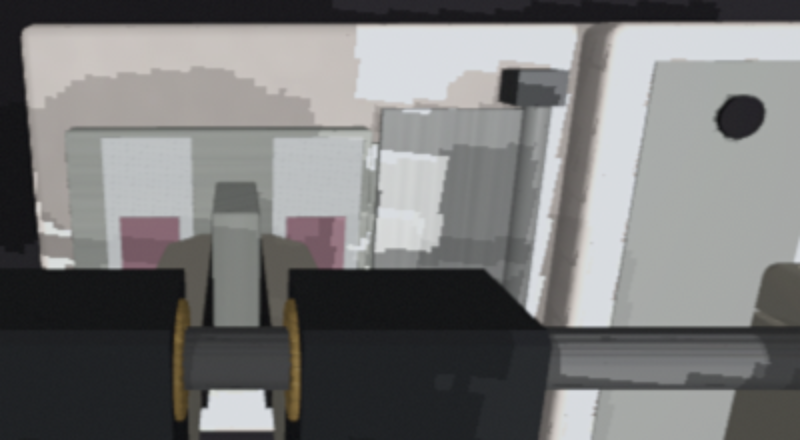

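```bash
python3 -m inch '[[[0,0,0,0.001,0],[0,0,0,0.001,0],[0,0,0,0.001,0]]]' 55
python3 chk.py w11 | egrep 'free|lat|yaw|^\['
python3 -m inch '[[[0,0,0,0.001,0],[0,0,0,0.001,0],[0,0,0,0.001,0]]]' 55
python3 chk.py w12 | egrep 'free|lat|yaw|^\['
```

```text
clock: 12.65
tool_pos: [0.4733, 0.2137, 0.0475]
ee_rot: [0.706, -0.037, 0.707, 0.037]
wrist_force: [-5.3, -0.6, 3.9]
grip_width: 0.0116
[0.47333904 0.21368021 0.04753726] [-5.27610577 -0.60940458  3.89314556] [-0.19034591  1.39572449  0.02831389]
leaf free edge z(y) (array([-0.009 ,  0.0423]), np.int64(15)) far edge (array([0.0028, 0.0468]), np.int64(10)) height 0.044565363676511274
lat 0.16303224363052657 along 0.4930817033634137
yaw 5.971366771355469 Fpush -5.316070960820151
clock: 13.05
tool_pos: [0.4734, 0.2137, 0.0475]
ee_rot: [0.705, -0.037, 0.707, 0.037]
wrist_force: [-6.9, -0.0, 4.8]
grip_width: 0.0115
[0.47337803 0.21368337 0.04746839] [-6.91527053e+00 -6.27909873e-03  4.79795313e+00] [-0.20468935  1.93344266  0.0400576 ]
leaf free edge z(y) (array([-0.0009,  0.042 ]), np.int64(15)) far edge (array([-0.0001,  0.0469]), np.int64(10)) height 0.044570379716958236
lat 0.16303130903957208 along 0.4931208075325958
yaw 5.988141204821976 Fpush -6.892457199561654
```

```bash
python3 -m inch '[[[0,0.001,0,0,0],[0,0.002,0,0,0],[0,0.002,0,0,0],[0,0.002,0,0,0]]]' 58
python3 chk.py w13 | egrep 'body|free|lat|yaw|^\['
python3 -m inch '[[[0,0.001,0,0,0],[0,0.002,0,0,0],[0,0.002,0,0,0],[0,0.002,0,0,0]]]' 58
python3 chk.py w14 | egrep 'body|free|lat|yaw|^\['
```

```text
clock: 13.53
tool_pos: [0.4732, 0.2137, 0.0467]
ee_rot: [0.705, -0.037, 0.707, 0.037]
wrist_force: [-12.1, -2.2, 25.4]
grip_width: 0.0121
[0.47324007 0.21368473 0.04669232] [-12.13983488  -2.20743704  25.38058188] [-0.50851927  2.40980853  0.01731839]
body 4019 plane x0, slope_y, slope_z [ 0.0026  0.0096 -0.0055] edge slope,y0 [0.0001 0.0408] z range [-0.0496  0.0348]
leaf free edge z(y) (array([-0.0038,  0.0423]), np.int64(15)) far edge (array([0.0085, 0.0463]), np.int64(10)) height 0.04456190362512198
lat 0.1630470815611688 along 0.4929837453208952
yaw 5.978503619945612 Fpush -12.366545121417179
clock: 14.02
tool_pos: [0.4733, 0.2137, 0.0466]
ee_rot: [0.706, -0.036, 0.707, 0.037]
wrist_force: [-17.7, -3.3, 56.8]
grip_width: 0.0115
[0.47325119 0.21371271 0.04661605] [-17.73817592  -3.32384931  56.82532992] [-1.00675603  3.73780985  0.08187749]
body 4016 plane x0, slope_y, slope_z [ 0.0025  0.0118 -0.0046] edge slope,y0 [0.0019 0.0408] z range [-0.0496  0.0348]
leaf free edge z(y) (array([-0.002 ,  0.0422]), np.int64(15)) far edge (array([0.0008, 0.0468]), np.int64(10)) height 0.044583684705016585
lat 0.1630737493355394 along 0.4929977319248649
yaw 5.963929620619473 Fpush -18.08302255253435
```

57 N is more than needed. The vertical stiffness is about 16 N/mm, so I'll ease off now.

```bash
python3 -m inch '[[[0,-0.0015,0,0,0],[0,-0.0025,0,0,0],[0,-0.0025,0,0,0],[0,-0.0025,0,0,0]]]' 58
python3 chk.py w15 | egrep 'body|free|lat|yaw|^\['
```

```text
clock: 14.5
tool_pos: [0.4732, 0.2137, 0.0467]
ee_rot: [0.705, -0.037, 0.707, 0.037]
wrist_force: [-10.0, -1.9, 17.3]
grip_width: 0.0114
[0.47322545 0.21372177 0.04670493] [-9.98999446 -1.88242364 17.34806708] [-0.33439369  2.16808145  0.06070112]
body 3973 plane x0, slope_y, slope_z [ 0.0025  0.0112 -0.0055] edge slope,y0 [0.0004 0.0408] z range [-0.0493  0.0348]
leaf free edge z(y) (array([-0.0037,  0.0422]), np.int64(15)) far edge (array([-0.0033,  0.0471]), np.int64(10)) height 0.04457058501198352
lat 0.163085448358032 along 0.4929730776054601
yaw 5.993850098167038 Fpush -10.178654265839535
```

```bash
python3 - <<'E'
from h import *
s=arm.sense();W=rot(s['ee_rot']);print(np.round(W,4))
p=arm.read_camera('wrist');C=cloud(p,s);T=(C-s['tool_pos'])@W;z=C[...,2];d=p['depth']>0
def fit(m,n):
    Q=T[m];A=np.c_[np.ones(len(Q)),Q[:,1]-.02,Q[:,2]]
    h=z[m];k=np.linalg.lstsq(A,h,rcond=None)[0];r=h-A@k;g=abs(r)<.001
    k=np.linalg.lstsq(A[g],h[g],rcond=None)[0];print(n,g.sum(),'height@z0,slope_y,slope_z',np.round(k,5))
r=min(arm.silhouettes('carrier',p),key=lambda r:abs(r['position'][1]-320))
fit(r['mask']&d&(z>.0395)&(z<.049)&(abs(T[...,2])>.025)&(T[...,2]<.038)&(T[...,1]>.0),'carrier top')
fit(d&(z>.032)&(z<.038)&(T[...,1]>.045)&(T[...,1]<.066)&(T[...,2]>-.05)&(T[...,2]<.06),'bed')
E
sed -n 1p /dev/null
```

```text
[[-2.700e-03 -1.043e-01  9.945e-01]
 [ 0.000e+00  9.945e-01  1.043e-01]
 [-1.000e+00  3.000e-04 -2.600e-03]]
carrier top 3643 height@z0,slope_y,slope_z [ 0.04394 -0.01031  0.00242]
bed 5748 height@z0,slope_y,slope_z [ 0.0346   0.00053 -0.00108]
```

View pics/w15.png

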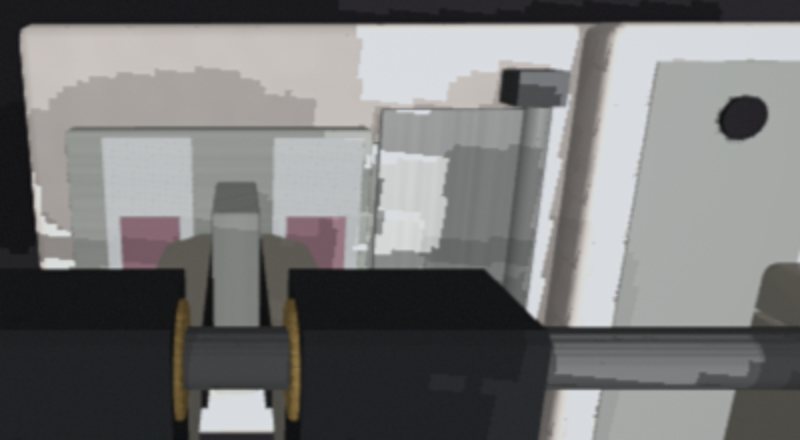

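```bash
python3 - <<'E'
from h import *
D=np.load('w2.npz');C=D['C'];z=C[...,2]
c=np.array([.5864,-.2495]);y=np.radians(30.5);R2=np.array([[np.cos(y),np.sin(y)],[-np.sin(y),np.cos(y)]])
L=(C[...,:2]-c)@R2.T
m=(abs(z-.009)<.003)&(L[...,0]>-.048)&(L[...,0]<.038)&(abs(L[...,0])>.025)&(L[...,1]>0)&(L[...,1]<.039)
for nm,mm in (('half',m),):
    A=np.c_[np.ones(mm.sum()),L[mm][:,1]-.02,L[mm][:,0]];h=z[mm];k=np.linalg.lstsq(A,h,rcond=None)[0];print(nm,mm.sum(),np.round(k,5))
m=(abs(z)<.002)&(L[...,1]>.045)&(L[...,1]<.09)&(abs(L[...,0])<.08)
A=np.c_[np.ones(m.sum()),L[m][:,1],L[m][:,0]];print('bench',np.round(np.linalg.lstsq(A,z[m],rcond=None)[0],5))
E
```

```text
half 1240 [ 0.00892 -0.0033   0.00236]
bench [-0.00055  0.00234 -0.00055]
```

```bash
python3 -m inch '[[[0,0,0,0,0],[0,0,0,0,0],[0,0,0,0,0],[0,0,0,0,0],[0,0,0,0,0],[0,0,0,0,0]]]' 58
python3 chk.py w16 | egrep 'body|free|lat|yaw|^\['
python3 - <<'E'
from h import *
p=arm.read_camera('top');C=cloud(p);cv2.imwrite('pics/t2.png',p['image'])
p2=arm.read_camera('scene');cv2.imwrite('pics/s2.png',cv2.resize(p2['image'][130:260,300:500],None,fx=4,fy=4,interpolation=cv2.INTER_CUBIC))
for o in ['beaker','bottle','slide_box']:
    for r in arm.silhouettes(o,p)[:1]: print(o,np.round(r['position']),np.round(np.median(C[r['mask']&(p['depth']>0)],0),3))
E
```

```text
clock: 15.25
tool_pos: [0.4733, 0.2137, 0.0467]
ee_rot: [0.705, -0.037, 0.707, 0.037]
wrist_force: [-9.6, -1.2, 17.8]
grip_width: 0.0117
[0.4732911  0.21374157 0.04672962] [-9.57499499 -1.15131551 17.83175438] [-0.35740982  2.17271982  0.02800715]
body 4025 plane x0, slope_y, slope_z [ 0.0026  0.0099 -0.0056] edge slope,y0 [0.0007 0.0408] z range [-0.0496  0.0348]
leaf free edge z(y) (array([-0.0024,  0.0422]), np.int64(15)) far edge (array([0.0004, 0.0469]), np.int64(10)) height 0.0446064447813075
lat 0.16309828020156059 along 0.49304044407395875
yaw 5.990850036642942 Fpush -9.688978246105949
beaker [176. 289.] [0.662 0.015 0.022]
bottle [139. 288.] [0.759 0.011 0.075]
slide_box [250. 293.] [ 0.473 -0.006  0.034]
```

View pics/s2.png

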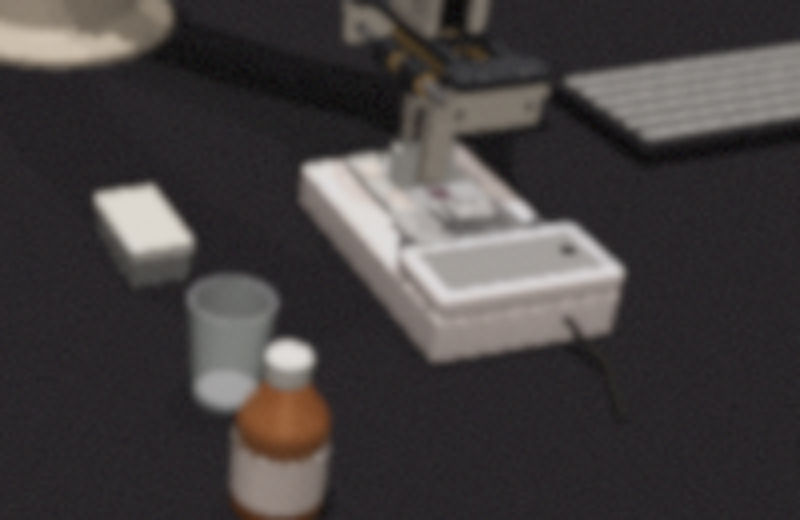

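View pics/t2.png

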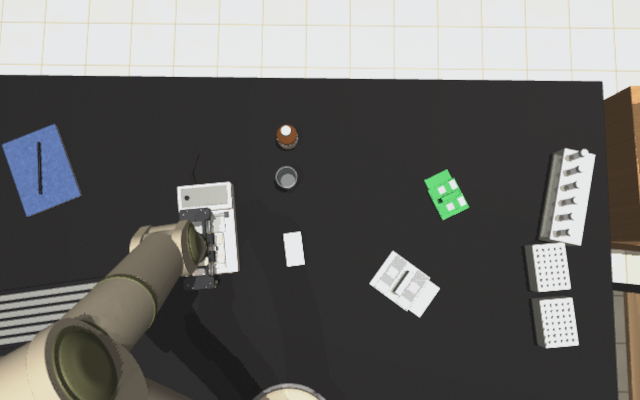

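The carrier is at the stop and centred, the leaf is down, and the bystanders haven't moved. I'm handing in.

```bash
python3 -c "
from bench import arm
print(arm.sign_off()); s=arm.sense(); print(s['clock'],s['wrist_force'],s['tool_pos'])"
```

```text
the job is handed in; nothing more can be done
None
the job is handed in; nothing more can be done
```

I picked up the smaller white carrier by its rib and slid its tongue under the leaf to the stop. The gripper is still holding it pressed flat on the bed, and I handed the job in at about 15.4 s.

**Last checks:**
- **Home:** the tongue stopped advancing while the push force kept rising, and the tip held the same place under about 10 N of forward push. The leaf edge sits 42.2 mm ahead of the tool centre, against 42 mm expected when home.
- **Centred and square:** the sideways offset is within about 0.5 mm and the yaw is within about 0.3°.
- **Leaf:** its top stayed at 44.5–44.7 mm throughout, so it did not lift measurably.
- **Pressed flat:** the wrist reads about 17–18 N downward, steady over the last 0.7 s. The carrier top is 9.3 mm above the bed against 9 mm nominal, and its front-to-back tilt matches the reading taken on the bench.
- **Bystanders:** the beaker, bottle, slide box and the two look-alikes have not moved in the top view.

**What was off:**
- **Too much press at first:** for about half a second the downward force reached about 57 N through the gripped carrier. I eased it off straight away, and the carrier showed no sign of slipping in the grip.
- **Sideways tilt:** the camera shows an apparent tilt of about 0.6°. About half of that also showed when the carrier lay on the bench, so I put it down mostly to measurement bias and left it.
- **Reader position:** the first estimate of the reader's centre line differed by about 1 mm from the close-up one. I used the close-up one.

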